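Roll the blue canister up the loading gutter

TASK

Using closed or part-open fingertips, gently push the blue-capped canister up its lane of the sloped loading gutter, over the crest, so that it comes to rest against the yellow stop at the top and does not roll back. Do not grasp or lift it, fling it, or let it run away down the slope. Leave the orange-capped canister and everything else on the bench where they are.

Things in the scene. Friction and masses are not known exactly. Their poses are not given: they have to be found in the camera images.
- gutter: fixed two-lane loading gutter, 280 mm long, 184 mm wide (base plate 204). Origin on the table under its middle; x points uphill along the lanes, y across, z up; place and yaw vary. Lanes are 86 mm wide, centre lines at y = +45 and -45 mm, between 4 mm walls that stand 16 mm above the ramp, lower than the canisters' axes. All x, z below are in this frame
- ramp: fixed aluminium ramp of the gutter, as a tilted frame: origin on its surface at gutter x = 0, y = 0, z = 35.7 mm; x up the slope, y across, z square to the surface. It rises at 6 degrees from x = -130, z = 22 mm (gutter frame) to the crest. A canister on it has its centre 22 mm above it
- low_rod (a point): middle of the 8 mm steel rod across the low end of both lanes, x = -126, z = 23.5 mm; it stands 5 mm above the ramp. The gutter ends there, with no wall: fingers can come down beyond it, behind a canister, and pass over the rod
- crest (a point): middle of the crest, x = 85, z = 44.6 mm, where the ramp ends and the blue back slope starts to fall at 9 degrees to the stop. A canister whose centre is more than 4 mm beyond it rolls on to the stop by itself and stays there
- stop (a point): foot of the yellow end stop's face, x = 140, z = 36 mm, midway across: an upright plate across both lanes, top at z = 72 mm. A canister at rest against it has its centre at x = 118, z = 62 mm
- blue_canister: loose blue-capped sample canister, a plain cylinder 44 mm in diameter and 80 mm long (about 100 to 200 g), white with blue cap and blue band, lying across a lane. Origin mid-axis, own y along the cylinder. At the start it rests against the low rod of its lane, centre at gutter x = -113 mm, z = 46 mm. Which of the two lanes it lies in varies. This one is to be pushed.
- orange_canister: loose orange-capped sample canister, a plain cylinder 44 mm in diameter and 80 mm long (about 100 to 200 g), white with orange cap and orange band, lying across a lane. Origin mid-axis, own y along the cylinder. At the start it rests against the low rod of its lane, centre at gutter x = -113 mm, z = 46 mm. It lies in the other lane and must stay at its low rod.
- amber_bottle: amber glass bottle with a white cap, 52 mm across, 85 mm tall, standing beside the gutter; loose, leave alone. Origin under its centre
- clear_jar: small jar with a blue lid, 60 mm across, 70 mm tall, standing beside the gutter; loose, leave alone. Origin under its centre
- beaker: open glass beaker, 68 mm across the rim, 85 mm tall, standing to the left; loose, leave alone. Origin under its centre
- spanner: steel spanner lying to the right; loose, leave alone. Origin under it, along its length x
- weight: steel balance weight with a knob, 36 mm across, 46 mm tall, standing on the left; loose, leave alone. Origin under its centre
Mind the look-alikes: they are no part of the job. What is shaped like the blue_canister but green or red is not meant.

How it is judged:
By the outcome, as a careful person would: the job done as asked, in the order asked, and still so for the second after the job is handed in, with the robot touching nothing.
It also fails if it takes over 45 s, if anything falls off the work surface, if the arm or the gripper's body presses on something with over 40 N, if the wrist force passes 120 N, or if a joint passes its speed limit or range.

ROBOT

A 7-joint arm with a two-finger parallel gripper is mounted at the origin on the work surface. World frame = base frame: x ahead of the robot, y to its left, z up, the work surface at z = 0. Lengths are in mm, angles in rad, forces in N, time in s.
With the tool pointing down it reaches from about 425 to 950 mm from the base axis. Payload 16.7 kg.
Tool frame: the origin (TCP) lies between the finger pads; the fingertips stand tcp_to_tips ahead of it and the grasp point (between the pads) lies 6 mm ahead of it (tcp_to_tips is the distance from the TCP to the fingertips, in mm); z points along the fingers, y is the direction in which the jaws open and shut (so a half turn about z gives the same grasp; the last joint's range is limited). The gripper opens to 94 mm and grips with 3 to 60 N. Pads are 16 mm wide; open, the fingers measure 119 mm over their backs; the gripper's body (75 mm by 177 mm) begins 78 mm behind the grasp point.
Start: joints at [-1.256, 0.426, 0.074, 1.606, -0.034, 1.111, -0.067], TCP at [302.563, 603.35, 230.467] pointing down, gripper open.
Joint ranges: [-2.85, 2.85], [-0.5, 2.14], [-1.23, 1.37], [0.21, 2.46], [-1.02, 4.16], [0.16, 2.05], [-2.73, 2.73]. Speed limits (rad/s): [1.89, 1.89, 2.39, 2.39, 3.01, 3.01, 3.01].

INTERFACE

Orientations are given as a rotation vector (axis times angle).
In Python, from bench import read_state, read_camera, camera_params, job_done, tcp_to_tips gives the robot as it stands.
- The arm moves only by the tool send_rows, never from a script. Its argument "moves" is a list that holds one entry, the list of rows, each a list of 7 numbers: the shift along the tool's x, y, z in m, then the turn, a rotation vector about the tool's x, y, z in degrees, then the opening in per cent of the stroke, from 0 (shut) to 100 (fully open). In form: [[[dx, dy, dz, wx, wy, wz, claw], ...]]. A call has 1 to 10 rows; each row shifts and turns the commanded pose from where the row before left it, along the tool's axes as they then stand; what a row does not reach is not made up. A row lasts 1/10 s, in which the tool goes at most 50 mm and 8.59 degrees, less where a joint would pass 70% of its speed; a pose out of reach is approached as far as the arm can. A call with a gripper value outside its range is refused whole. The fingers move at their own pace and stop on an object; the grip force is fixed at half the most. Time passes only in rows, so rows that do not move let the fingers close. It gives the time, the measured TCP pose, the force and the opening at its end, in the units of the state.
- read_state(): the state, without advancing time (a new reading comes with each control period).
- read_camera(name): name is "side" or "top" or "wrist"; returns the picture (480x640x3 uint8, blue, green, red); there is no depth.
- camera_params(name): a dict with "camera_matrix" (3x3 intrinsics, pixels), "camera_from_world" (4x4, takes a point from world to camera coordinates); the wrist camera has in their place "mount" (4x4, takes a point from camera to tool coordinates, whose origin is the TCP and whose axes are the flange's). Camera axes: x right, y up, looking along -z (the intrinsics and any distortion apply to the point x, -y, -z); pixel columns grow to the right and rows downward; lengths in mm; the calibration is good to about 2 mm. A picture is of the moment at which its call begins: read the wrist's pose just before it. camera_params takes no time and is no camera call.
- job_done(): hands the job in, once; it reports no verdict.
The state is a dict: "time": time; "qpos": joint angles; "qvel": joint speeds; "effort": joint torques, N m; "tcp_pos": TCP position; "eef_rot": TCP orientation; "ft_force": force on the tool from outside, world axes, zero at the start; "moment": the same for the moment, N m; "grip_width": finger opening in mm.
Only numpy, scipy, OpenCV 4.12 (cv2) and the standard library are available. Lean on these libraries where they do the work, as an engineer would, in place of code of your own. Each camera call takes 0.05 s, during which the arm holds its last target.

## Working session

There is one attempt and no reset: what is moved stays moved. The work goes in short steps, Python scripts to look and compute and a tool call to move; the robot and the scene stay as the last step left them, time stands still between calls to the robot, and variables do not carry over. Pictures are saved under pics/ and viewed, and the job is handed in when it is done.

Besides the shell and the picture viewer there is one more tool, called after "Request:" as a command line: name --argument value ..., lists and objects as JSON in quotes. send_rows: Moves the arm, as the interface text tells. Its arguments: {"type":"object","properties":{"moves":{"type":"array"}},"required":["moves"]}

```bash
mkdir -p pics; ls; python3 - <<'E'
from bench import *
import cv2
s=read_state();print(s,tcp_to_tips if not callable(tcp_to_tips) else tcp_to_tips())
for n in("side","top"):
    cv2.imwrite(f"pics/{n}0.png",read_camera(n))
for n in("side","top","wrist"):print(n,camera_params(n))
E
```

```text
pics
{'time': 0.0, 'qpos': array([-1.25548331,  0.42674853,  0.07388967,  1.60661725, -0.0340833 ,
        1.11079692, -0.0670843 ]), 'qvel': array([-7.32994877e-04, -9.19297375e-04,  9.02107715e-04, -3.18495786e-05,
        7.38006449e-05,  2.29752573e-03, -8.08567061e-04]), 'effort': array([ 8.83543453e-04, -9.35825658e+01,  3.66781846e+00, -4.54207599e+01,
       -4.86964337e-02,  1.99961109e-02,  1.60291224e-04]), 'tcp_pos': array([302.44054983, 602.99026588, 229.76122248]), 'eef_rot': array([-7.23598747e-01, -3.05694420e+00,  2.03906833e-03]), 'ft_force': array([-0.32268962, -0.68167809, -0.56872337]), 'moment': array([ 0.01816134, -0.06297848,  0.05024512]), 'grip_width': 94.12775868348093} 25.0
side {'camera_matrix': array([[615.68699977,   0.        , 323.13487729],
       [  0.        , 615.68699977, 248.14252993],
       [  0.        ,   0.        ,   1.        ]]), 'camera_from_world': array([[-9.01280004e-01, -4.32849238e-01,  1.83273507e-02,
         4.72709197e+02],
       [ 2.52344212e-01, -4.90105038e-01,  8.34337732e-01,
        -1.91183070e+02],
       [-3.52160124e
[... 521 characters left out ...]
      [-1.98039738e-01,  5.08479461e-03,  9.80180803e-01,
        -1.23271488e+03],
       [ 0.00000000e+00,  0.00000000e+00,  0.00000000e+00,
         1.00000000e+00]])}
wrist {'camera_matrix': array([[362.69159681,   0.        , 312.80854753],
       [  0.        , 362.69159681, 233.22051759],
       [  0.        ,   0.        ,   1.        ]]), 'mount': array([[-5.67061600e-04,  9.73265405e-01,  2.29682673e-01,
         6.61674720e+01],
       [ 9.99999743e-01,  6.52597134e-04, -2.96447088e-04,
        -1.98683441e-02],
       [-4.38411949e-04,  2.29682446e-01, -9.73265525e-01,
        -1.53237357e+02],
       [ 0.00000000e+00,  0.00000000e+00,  0.00000000e+00,
         1.00000000e+00]])}
```

View pics/side0.png

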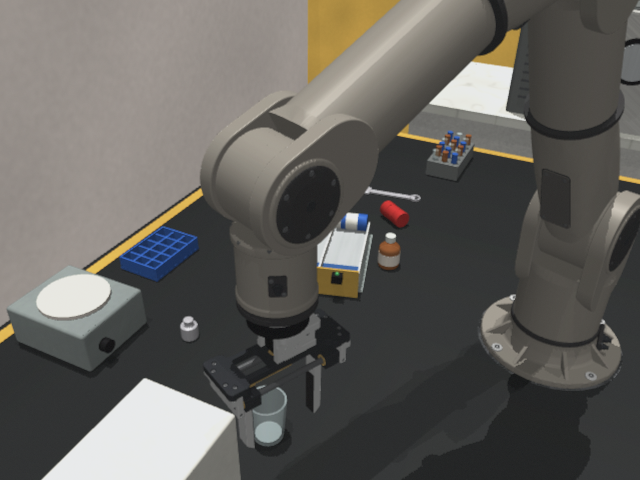

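View pics/top0.png

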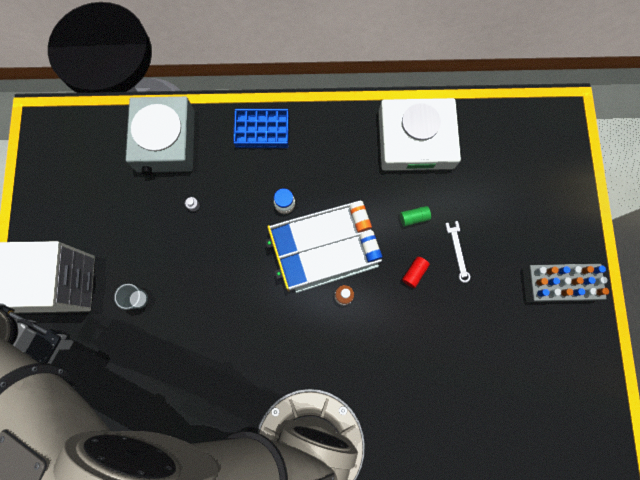

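```bash
python3 - <<'E'
import cv2
i=cv2.imread("pics/top0.png")[185:315,250:450]
cv2.imwrite("pics/crop0.png",cv2.resize(i,None,fx=4,fy=4,interpolation=cv2.INTER_CUBIC))
E
```

```text
(no output)
```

View pics/crop0.png

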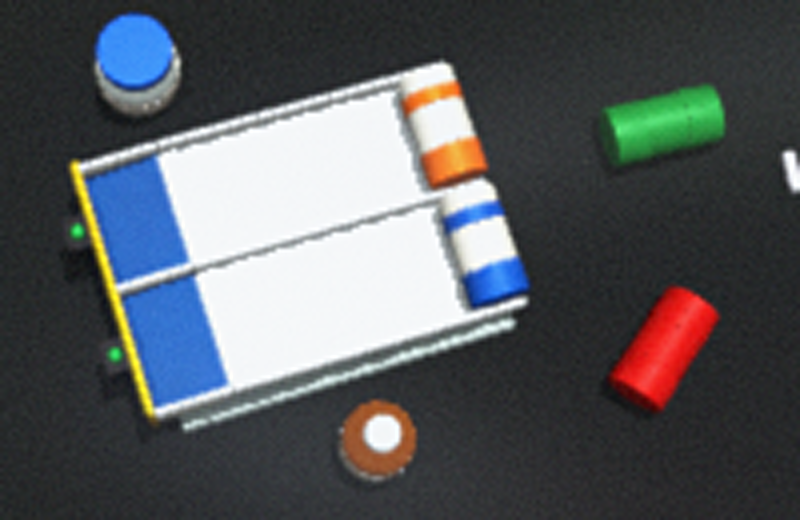

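```bash
cat > h.py <<'E'
import numpy as np,cv2
from bench import *
from scipy.optimize import least_squares
from scipy.spatial.transform import Rotation as R
def proj(n,P):
    c=camera_params(n);K=c["camera_matrix"];T=c["camera_from_world"]
    p=np.c_[P,np.ones(len(P))]@T.T
    return np.c_[K[0,2]+K[0,0]*p[:,0]/-p[:,2],K[1,2]+K[1,1]*-p[:,1]/-p[:,2]]
def g2w(q,P):
    P=np.asarray(P,float);c,s=np.cos(q[2]),np.sin(q[2])
    return np.c_[q[0]+c*P[:,0]-s*P[:,1],q[1]+s*P[:,0]+c*P[:,1],P[:,2]]
E
python3 - <<'E'
from h import *
pts=[((77,163),(140,-92,72)),((153,416),(140,92,72)),((157,156),(85,-88,44.6)),((228,386),(85,88,44.6)),((188,262),(85,-2,46)),((198,274),(85,2,46)),((484,242),(-113,45,46)),((444,124),(-113,-45,46)),((526,300),(-130,90,38)),((445,62),(-130,-90,38))]
u=np.array([a for a,b in pts])/4.+[250,185]-0.4;P=[b for a,b in pts]
r=least_squares(lambda q:(proj("top",g2w(q,P))-u).ravel(),[600,0,1.4],x_scale=[100,100,1],loss='soft_l1')
print(r.x,np.degrees(r.x[2]));print(r.fun.reshape(-1,2).round(1))
i=cv2.imread("pics/top0.png");
q=r.x
I=cv2.resize(i,None,fx=4,fy=4)[740:1260,1000:1800].copy()
def dr(L,col):
    p=((proj("top",g2w(q,L))-[250,185])*4+1.5).astype(int);cv2.polylines(I,[p],False,col,1)
dr([(140,-92,72),(140,92,72)],(0,0,255))
dr([(85,-88,44.6),(85,88,44.6)],(0,0,255))
for y in(45,-45):dr([(-113,y-40,68),(-113,y+40,68)],(0,255,0))
for y in(90,0,-90):dr([(-130,y,38),(85,y,60.6)],(255,0,255))
for y in(102,-102):dr([(-140,y,5),(140,y,5)],(0,255,255))
cv2.imwrite("pics/fit.png",I)
T=camera_params("top")["camera_from_world"];print(-T[:3,:3].T@T[:3,3])
print(g2w(q,[(-113,45,46),(-150,45,46),(118,45,62)]))
E
```

```text
[542.99575039 -60.39209721   1.85909159] 106.51810206775079
[[ 0.1 -0.5]
 [ 0.8 -0.7]
 [-0.  -0.8]
 [ 1.1  0.5]
 [ 1.3  1. ]
 [-0.8 -0.7]
 [-0.3  0.5]
 [-0.7  0.5]
 [-0.2 -0.2]
 [-0.8  0.6]]
[ 273.65655838   -6.9003834  1312.96678368]
[[ 531.98086587 -181.52290386   46.        ]
 [ 542.50064152 -216.9959122    46.        ]
 [ 466.30334766   39.94371575   62.        ]]
```

View pics/fit.png

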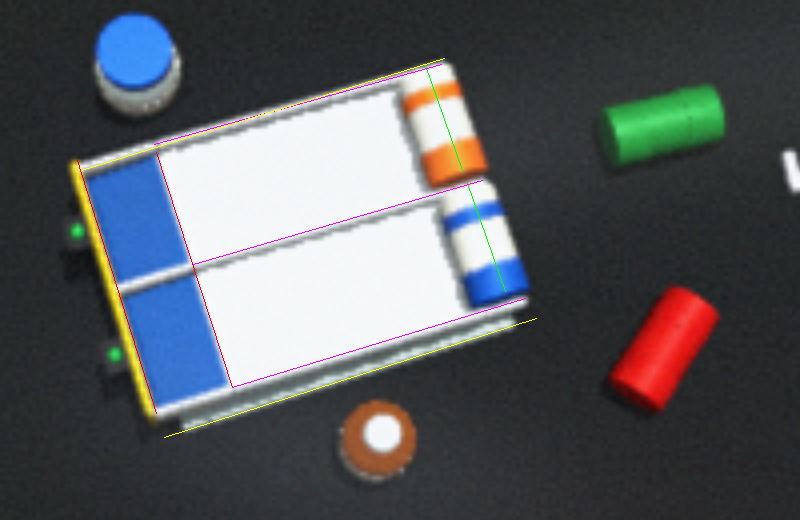

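Candidates: blue canister at (371,246), orange canister (361,215), green cylinder (415,216), red cylinder (416,272), blue-lidded jar (284,200). The crop confirms the target: white with blue cap and band, in the near lane (gutter y=+45). First I'll turn the tool so its x points uphill.

Request:
send_rows --moves '[[[0,0,0,0,0,5.85,100],[0,0,0,0,0,5.85,80],[0,0,0,0,0,5.85,45],[0,0,0,0,0,5.85,45],[0,0,0,0,0,5.85,45],[0,0,0,0,0,5.85,45],[0,0,0,0,0,5.85,45],[0,0,0,0,0,5.85,45]]]'

```text
time: 0.9
tcp_pos: [302.4, 603.2, 230.1]
eef_rot: [1.883, 2.514, -0.001]
ft_force: [-0.2, 0.2, -0.7]
grip_width: 43.4
```

```bash
cat >> h.py <<'E'
Q=np.array([542.996,-60.392,1.85909])
def rel(P,q=Q):
    s=read_state();M=R.from_rotvec(s["eef_rot"]).as_matrix()
    w=g2w(q,[P])[0]
    x=M[:,0];print("t",s["time"],"tcp",s["tcp_pos"].round(1),"q",s["qpos"].round(2),"F",s["ft_force"].round(1),"w",round(s["grip_width"],1))
    print("toolx yaw",np.degrees(np.arctan2(x[1],x[0])).round(2),"z",M[:,2].round(4))
    d=s["tcp_pos"]-[q[0],q[1],0];c,n=np.cos(q[2]),np.sin(q[2])
    print("tcp gutter",np.round([c*d[0]+n*d[1],-n*d[0]+c*d[1],d[2]],1),"target w",w.round(1),"delta tool",(M.T@(w-s["tcp_pos"])).round(1))
E
python3 -c "
from h import *
rel((-165,45,230))"
```

```text
t 0.9 tcp [302.4 603.2 230.1] q [-1.38  0.43  0.24  1.61 -0.11  1.11 -0.82] F [-0.2  0.2 -0.7] w 43.4
toolx yaw 106.33 z [-3.e-04 -7.e-04 -1.e+00]
tcp gutter [704.6  42.  230.1] target w [ 546.8 -231.4  230. ] delta tool [-8.696e+02 -2.000e-01  6.000e-01]
```

Request:
send_rows --moves '[[[-0.02,0,0,0,0,0,45],[-0.03,0,0,0,0,0,45],[-0.03,0,0,0,0,0,45],[-0.03,0,0,0,0,0,45],[-0.03,0,0,0,0,0,45],[-0.03,0,0,0,0,0,45],[-0.03,0,0,0,0,0,45],[-0.03,0,0,0,0,0,45],[-0.03,0,0,0,0,0,45],[-0.03,0,0,0,0,0,45]]]'

```text
time: 1.9
tcp_pos: [385.3, 324.0, 230.3]
eef_rot: [-1.878, -2.518, 0.001]
ft_force: [-0.0, -0.7, -0.1]
grip_width: 42.3
```

```bash
python3 -c "
from h import *
rel((-165,45,230))"
```

```text
t 1.9 tcp [385.3 324.  230.3] q [-1.14  0.14  0.35  2.   -0.06  1.01 -0.48] F [-0.  -0.7 -0.1] w 42.3
toolx yaw 106.57 z [-3.e-04 -2.e-04 -1.e+00]
tcp gutter [413.4  41.9 230.3] target w [ 546.8 -231.4  230. ] delta tool [-5.784e+02 -3.600e+00  4.000e-01]
```

Request:
send_rows --moves '[[[-0.03,0,0,0,0,0,45],[-0.03,0,0,0,0,0,45],[-0.03,0,0,0,0,0,45],[-0.03,0,0,0,0,0,45],[-0.03,0,0,0,0,0,45],[-0.03,0,0,0,0,0,45],[-0.03,0,0,0,0,0,45],[-0.03,0,0,0,0,0,45],[-0.03,0,0,0,0,0,45],[-0.03,0,0,0,0,0,45]]]'

```text
time: 2.9
tcp_pos: [470.8, 36.6, 230.4]
eef_rot: [-1.878, -2.518, 0.0]
ft_force: [0.2, 0.6, 0.2]
grip_width: 42.4
```

```bash
python3 -c "
from h import *
rel((-165,45,230))"
```

```text
t 2.9 tcp [470.8  36.6 230.4] q [-0.77  0.09  0.6   2.07 -0.06  1.    0.15] F [0.2 0.6 0.2] w 42.4
toolx yaw 106.57 z [-2.e-04  1.e-04 -1.e+00]
tcp gutter [113.5  41.6 230.4] target w [ 546.8 -231.4  230. ] delta tool [-278.5   -3.6    0.4]
```

Request:
send_rows --moves '[[[-0.03,0,0,0,0,0,45],[-0.03,0,0,0,0,0,45],[-0.03,0,0,0,0,0,45],[-0.03,0,0,0,0,0,45],[-0.03,-0.001,0,0,0,0,45],[-0.02,-0.001,0,0,0,0,45],[-0.01,-0.001,0,0,0,0,45],[0,0,0,0,0,0,45],[0,0,0,0,0,0,45]]]'

```text
time: 3.8
tcp_pos: [519.0, -134.7, 230.3]
eef_rot: [-1.877, -2.518, 0.0]
ft_force: [0.2, 0.8, -0.6]
grip_width: 42.1
```

```bash
cat >> h.py <<'E'
def projw(P,s):
    c=camera_params("wrist");K=c["camera_matrix"];T=np.eye(4)
    T[:3,:3]=R.from_rotvec(s["eef_rot"]).as_matrix();T[:3,3]=s["tcp_pos"]
    p=np.c_[P,np.ones(len(P))]@np.linalg.inv(T@c["mount"]).T
    return np.c_[K[0,2]+K[0,0]*p[:,0]/-p[:,2],K[1,2]+K[1,1]*p[:,1]/p[:,2]]
def overlay(s,I,q=Q):
    def dr(L,col):cv2.polylines(I,[projw(g2w(q,L),s).astype(int)],False,col,1)
    dr([(140,-92,72),(140,92,72)],(0,0,255))
    dr([(85,-88,44.6),(85,88,44.6)],(0,0,255))
    for y in(45,-45):dr([(-113,y-40,68),(-113,y+40,68)],(0,255,0))
    for y in(90,0,-90):dr([(-130,y,38),(85,y,60.6)],(255,0,255))
    for y in(102,-102):dr([(-140,y,5),(140,y,5)],(0,255,255))
    dr([(-126,-92,27.5),(-126,92,27.5)],(0,255,255))
E
python3 - <<'E'
from h import *
rel((-165,45,230))
s=read_state();I=read_camera("wrist");cv2.imwrite("pics/w1raw.png",I)
overlay(s,I);cv2.imwrite("pics/w1.png",I)
E
```

```text
t 3.8 tcp [ 519.  -134.7  230.3] q [-0.48  0.24  0.72  1.95 -0.18  1.02  0.62] F [ 0.2  0.8 -0.6] w 42.1
toolx yaw 106.59 z [-6.e-04  3.e-04 -1.e+00]
tcp gutter [-64.4  44.1 230.3] target w [ 546.8 -231.4  230. ] delta tool [-100.6   -1.     0.2]
```

View pics/w1.png

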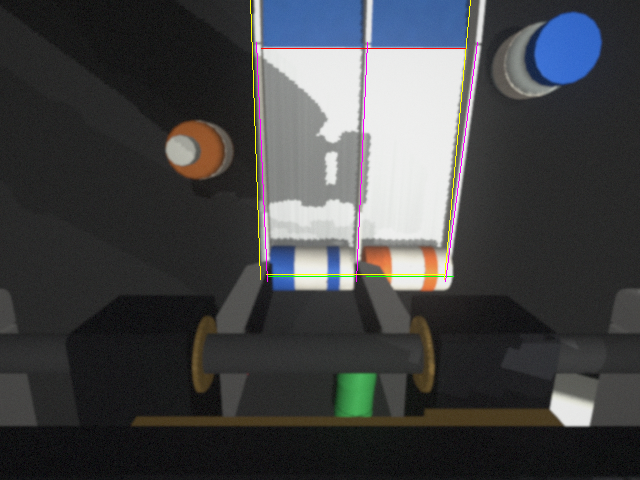

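Request:
send_rows --moves '[[[-0.02,-0.001,0,0,0,0,45],[-0.03,0,0,0,0,0,45],[-0.03,0,0,0,0,0,45],[-0.02,0,0,0,0,0,45],[0,0,0.01,0,0,0,45],[0,0,0.02,0,0,0,45],[0,0,0.02,0,0,0,45],[0,0,0.02,0,0,0,45],[0,0,0.01,0,0,0,45],[0,0,0,0,0,0,45]]]'

```text
time: 4.85
tcp_pos: [546.2, -230.2, 149.3]
eef_rot: [-1.875, -2.518, 0.001]
ft_force: [0.0, 0.2, 0.7]
grip_width: 42.4
```

```bash
python3 - <<'E'
from h import *
rel((-165,45,62))
s=read_state();I=read_camera("side");cv2.imwrite("pics/s1.png",cv2.resize(I[150:330,220:460],None,fx=3.3,fy=3.3))
I=read_camera("wrist")
overlay(s,I);cv2.imwrite("pics/w2.png",I)
E
```

```text
t 4.85 tcp [ 546.2 -230.2  149.3] q [-0.23  0.45  0.67  1.9  -0.35  0.91  0.91] F [0.  0.2 0.7] w 42.4
toolx yaw 106.64 z [-2.2e-03  8.0e-04 -1.0e+00]
tcp gutter [-163.7   45.2  149.3] target w [ 546.8 -231.4   62. ] delta tool [-1.4  0.4 87.3]
```

View pics/s1.png

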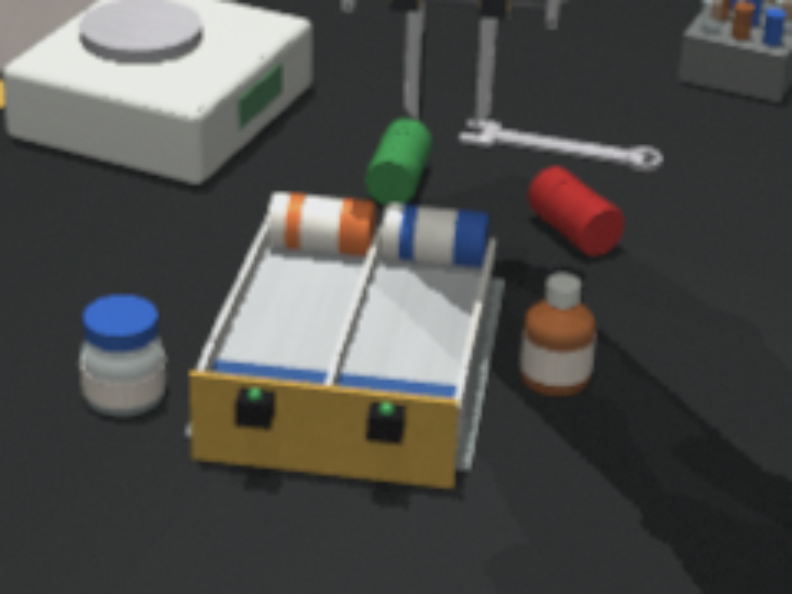

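View pics/w2.png

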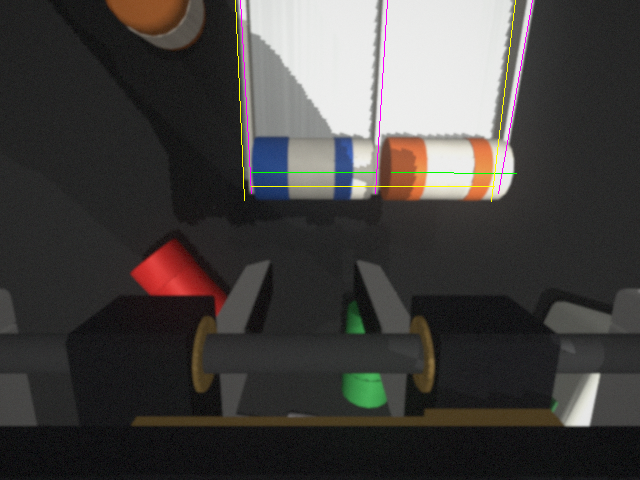

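```bash
python3 - <<'E'
from h import *
c=camera_params("top");K=c["camera_matrix"];T=c["camera_from_world"];C=-T[:3,:3].T@T[:3,3]
for n,cp,z in[("green nearend lo",(618,165),10),("green corner",(602,120),22),("green far",(722,110),22),("red low",(612,390),10),("red up",(672,288),30),("red near end",(640,400),22)]:
    u=np.array(cp)/4+[250,185]-.4
    d=T[:3,:3].T@np.array([(u[0]-K[0,2])/K[0,0],-(u[1]-K[1,2])/K[1,1],-1]);w=C+d*(z-C[2])/d[2]
    e=w[:2]-Q[:2];cc,s=np.cos(Q[2]),np.sin(Q[2]);print(n,np.round([cc*e[0]+s*e[1],-s*e[0]+cc*e[1]],0))
E
```

```text
green nearend lo [-233.   14.]
green corner [-230.  -19.]
green far [-316.    0.]
red low [-172.  167.]
red up [-233.  113.]
red near end [-186.  181.]
```

Request:
send_rows --moves '[[[-0.001,0,0.01,0,0,0,45],[0,0,0.015,0,0,0,45],[0,0,0.02,0,0,0,45],[0,0,0.02,0,0,0,45],[0,0,0.015,0,0,0,45],[0,0,0.007,0,0,0,45],[0,0,0,0,0,0,45],[0,0,0,0,0,0,45]]]'

```text
time: 5.75
tcp_pos: [547.3, -232.9, 63.9]
eef_rot: [1.878, 2.518, 0.0]
ft_force: [-0.9, 0.6, 0.6]
grip_width: 42.7
```

```bash
python3 - <<'E'
from h import *
rel((-145,45,62))
s=read_state();I=read_camera("side");cv2.imwrite("pics/s2.png",cv2.resize(I[150:330,220:460],None,fx=3.3,fy=3.3))
I=read_camera("wrist");cv2.imwrite("pics/w3.png",I)
E
```

```text
t 5.75 tcp [ 547.3 -232.9   63.9] q [-0.15  0.57  0.59  1.95 -0.45  0.76  0.99] F [-0.9  0.6  0.6] w 42.7
toolx yaw 106.55 z [ 3.e-04 -2.e-04 -1.e+00]
tcp gutter [-166.6   45.    63.9] target w [ 541.1 -212.2   62. ] delta tool [21.6 -0.   1.9]
```

View pics/s2.png

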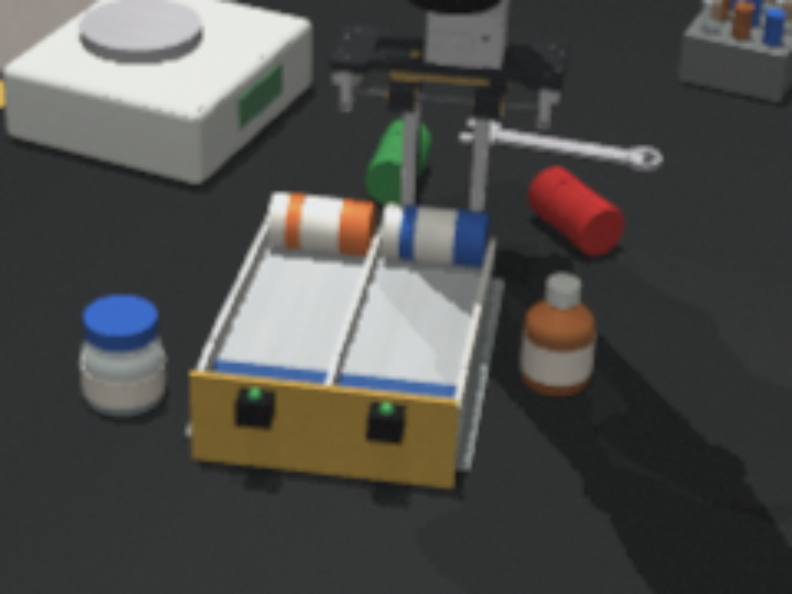

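View pics/w3.png

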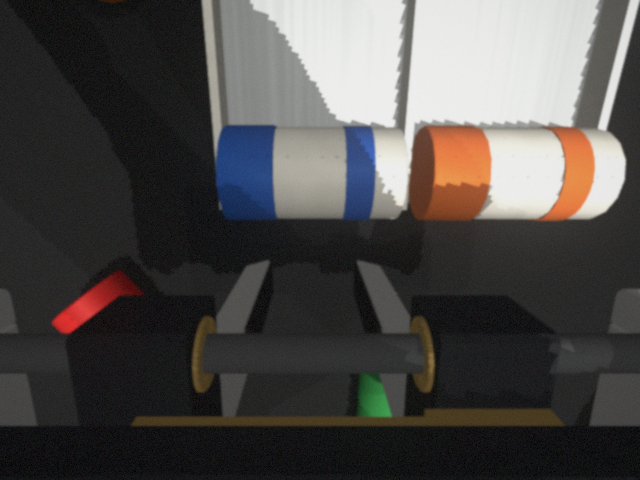

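Request:
send_rows --moves '[[[0.004,0,0,0,0,0,45],[0.004,0,0,0,0,0,45],[0.004,0,0,0,0,0,45],[0.003,0,0,0,0,0,45],[0.003,0,0,0,0,0,45],[0.002,0,0,0,0,0,45],[0.002,0,0,0,0,0,45],[0.003,0,-0.0003,0,0,0,45],[0.003,0,-0.0003,0,0,0,45],[0.003,0,-0.0003,0,0,0,45]]]'

```text
time: 6.85
tcp_pos: [538.6, -203.6, 64.8]
eef_rot: [1.878, 2.516, -0.0]
ft_force: [1.4, -4.9, 2.9]
grip_width: 42.2
```

```bash
python3 - <<'E'
from h import *
rel((-100,45,67))
I=read_camera("wrist");cv2.imwrite("pics/w4.png",I)
E
```

```text
t 6.85 tcp [ 538.6 -203.6   64.8] q [-0.21  0.54  0.6   1.99 -0.45  0.74  0.94] F [ 1.4 -4.9  2.9] w 42.2
toolx yaw 106.53 z [ 0.0013 -0.0011 -1.    ]
tcp gutter [-136.    44.9   64.8] target w [ 528.3 -169.1   67. ] delta tool [36.  -0.1 -2.2]
```

View pics/w4.png

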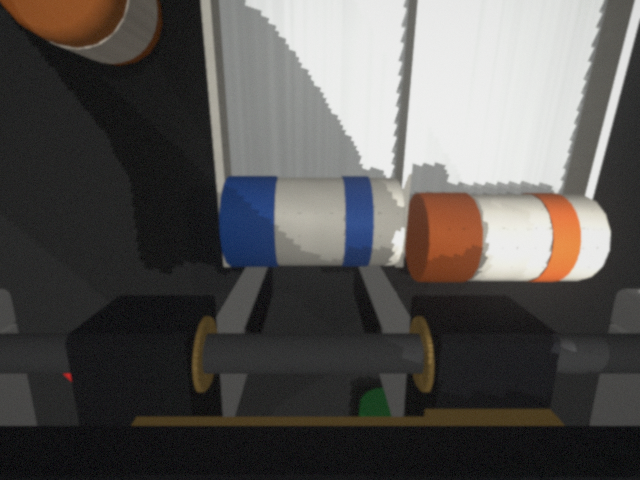

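In contact: the blue canister has moved square and clear, about 7 mm ahead of the orange one, at about 5 N. I'll carry on slowly.

Request:
send_rows --moves '[[[0.004,0,-0.0004,0,0,0,45],[0.004,0,-0.0004,0,0,0,45],[0.004,0,-0.0004,0,0,0,45],[0.004,0,-0.0004,0,0,0,45],[0.004,0,-0.0004,0,0,0,45],[0.004,0,-0.0004,0,0,0,45],[0.004,0,-0.0004,0,0,0,45],[0.004,0,-0.0004,0,0,0,45],[0.004,0,-0.0004,0,0,0,45],[0.004,0,-0.0004,0,0,0,45]]]'

```text
time: 7.9
tcp_pos: [527.1, -164.7, 68.7]
eef_rot: [1.878, 2.517, -0.0]
ft_force: [1.9, -6.9, 4.8]
grip_width: 42.4
```

```bash
python3 - <<'E'
from h import *
rel((-60,45,71))
I=read_camera("wrist");cv2.imwrite("pics/w5.png",I)
E
```

```text
t 7.9 tcp [ 527.1 -164.7   68.7] q [-0.29  0.5   0.61  2.04 -0.43  0.72  0.88] F [ 1.9 -6.9  4.8] w 42.4
toolx yaw 106.55 z [ 8.e-04 -7.e-04 -1.e+00]
tcp gutter [-95.5  44.9  68.7] target w [ 516.9 -130.7   71. ] delta tool [35.5 -0.  -2.4]
```

View pics/w5.png

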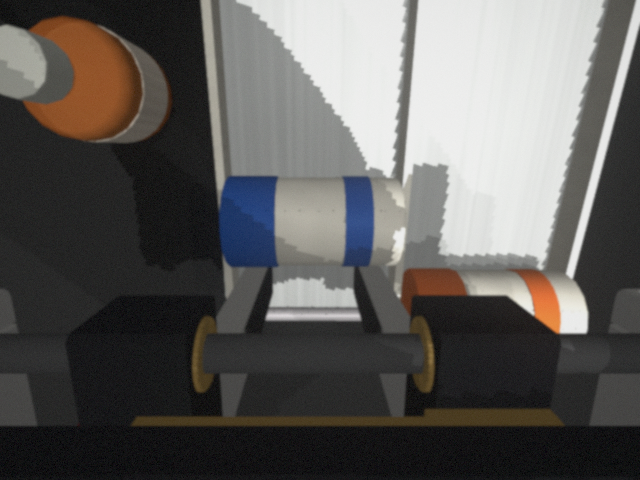

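Request:
send_rows --moves '[[[0.004,0,-0.0004,0,0,0,45],[0.004,0,-0.0004,0,0,0,45],[0.004,0,-0.0004,0,0,0,45],[0.004,0,-0.0004,0,0,0,45],[0.004,0,-0.0004,0,0,0,45],[0.004,0,-0.0004,0,0,0,45],[0.004,0,-0.0004,0,0,0,45],[0.004,0,-0.0004,0,0,0,45],[0.004,0,-0.0004,0,0,0,45],[0.004,0,-0.0004,0,0,0,45]]]'

```text
time: 8.95
tcp_pos: [515.5, -126.3, 72.6]
eef_rot: [1.878, 2.518, -0.0]
ft_force: [1.4, -4.9, 6.1]
grip_width: 42.2
```

Request:
send_rows --moves '[[[0.004,0,-0.0004,0,0,0,45],[0.004,0,-0.0004,0,0,0,45],[0.004,0,-0.0004,0,0,0,45],[0.004,0,-0.0004,0,0,0,45],[0.004,0,-0.0004,0,0,0,45],[0.004,0,-0.0004,0,0,0,45],[0.004,0,-0.0004,0,0,0,45],[0.004,0,-0.0004,0,0,0,45],[0.004,0,-0.0004,0,0,0,45],[0.004,0,-0.0004,0,0,0,45]]]'

```text
time: 9.95
tcp_pos: [504.1, -87.9, 76.6]
eef_rot: [1.878, 2.518, -0.0]
ft_force: [1.9, -6.2, 5.1]
grip_width: 42.4
```

```bash
python3 - <<'E'
from h import *
rel((65,45,85))
I=read_camera("wrist");cv2.imwrite("pics/w6.png",I)
E
```

```text
t 9.95 tcp [504.1 -87.9  76.6] q [-0.47  0.44  0.64  2.13 -0.4   0.7   0.73] F [ 1.9 -6.2  5.1] w 42.4
toolx yaw 106.55 z [ 5.e-04 -3.e-04 -1.e+00]
tcp gutter [-15.3  45.1  76.6] target w [481.4 -10.9  85. ] delta tool [80.3  0.2 -8.5]
```

View pics/w6.png

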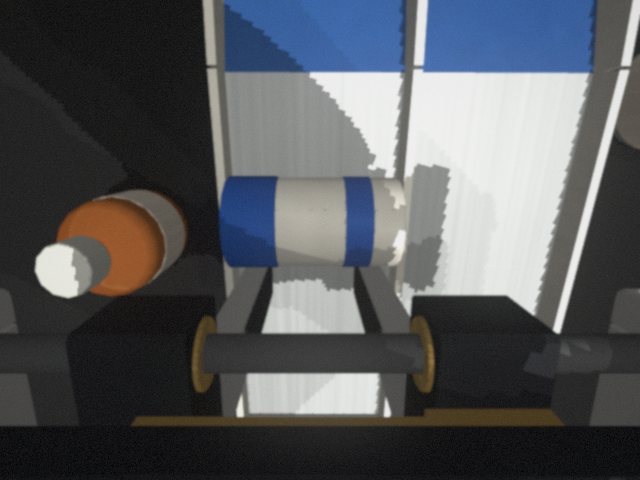

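Request:
send_rows --moves '[[[0.004,0,-0.0002,0,0,0,45],[0.004,0,-0.0002,0,0,0,45],[0.004,0,-0.0002,0,0,0,45],[0.004,0,-0.0002,0,0,0,45],[0.004,0,-0.0002,0,0,0,45],[0.004,0,-0.0002,0,0,0,45],[0.004,0,-0.0002,0,0,0,45],[0.004,0,-0.0002,0,0,0,45],[0.004,0,-0.0002,0,0,0,45],[0.004,0,-0.0002,0,0,0,45]]]'

```text
time: 11.0
tcp_pos: [492.6, -49.6, 78.5]
eef_rot: [1.878, 2.518, -0.0]
ft_force: [1.0, -5.1, 6.0]
grip_width: 42.4
```

Request:
send_rows --moves '[[[0.003,0,-0.0003,0,0,0,45],[0.003,0,-0.0003,0,0,0,45],[0.002,0,-0.0002,0,0,0,45],[0.002,0,-0.0002,0,0,0,45],[0.002,0,-0.0002,0,0,0,45],[0.002,0,-0.0002,0,0,0,45],[0.002,0,-0.0002,0,0,0,45],[0.002,0,-0.0002,0,0,0,45],[0.002,0,-0.0002,0,0,0,45],[0.002,0,-0.0002,0,0,0,45]]]'

```text
time: 12.0
tcp_pos: [486.3, -28.6, 80.7]
eef_rot: [1.879, 2.518, -0.0]
ft_force: [1.4, -5.8, 5.0]
grip_width: 42.5
```

```bash
python3 - <<'E'
from h import *
rel((65,45,82))
I=read_camera("wrist");cv2.imwrite("pics/w7.png",I)
E
```

```text
t 12.0 tcp [486.3 -28.6  80.7] q [-0.61  0.39  0.65  2.18 -0.38  0.68  0.59] F [ 1.4 -5.8  5. ] w 42.5
toolx yaw 106.54 z [ 1.e-04 -3.e-04 -1.e+00]
tcp gutter [46.6 45.3 80.7] target w [481.4 -10.9  82. ] delta tool [18.4  0.3 -1.4]
```

View pics/w7.png

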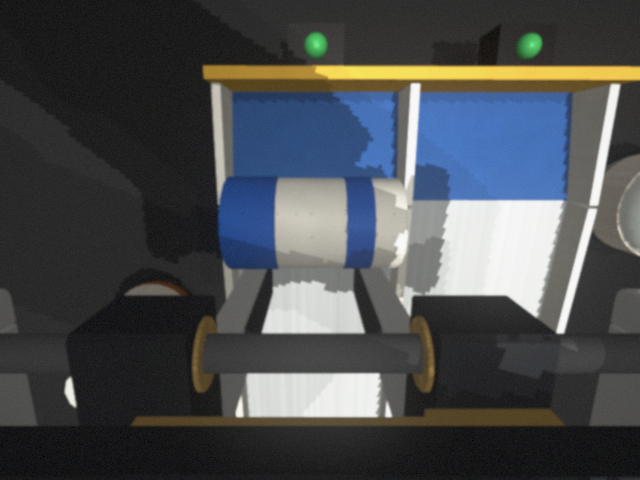

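Request:
send_rows --moves '[[[0.002,0,-0.0001,0,0,0,45],[0.002,0,-0.0001,0,0,0,45],[0.002,0,0,0,0,0,45],[0.002,0,0,0,0,0,45],[0.002,0,0,0,0,0,45],[0.002,0,0,0,0,0,45],[0.002,0,0,0,0,0,45],[0.002,0,0,0,0,0,45],[0.002,0,0,0,0,0,45],[0,0,0,0,0,0,45]]]'

```text
time: 13.05
tcp_pos: [481.1, -11.0, 80.7]
eef_rot: [-1.878, -2.518, 0.0]
ft_force: [-0.6, 0.8, -0.1]
grip_width: 42.6
```

```bash
python3 - <<'E'
from h import *
rel((65,45,82))
I=read_camera("wrist");cv2.imwrite("pics/w8.png",I)
E
```

```text
t 13.05 tcp [481.1 -11.   80.7] q [-0.65  0.38  0.66  2.19 -0.37  0.68  0.55] F [-0.6  0.8 -0.1] w 42.6
toolx yaw 106.59 z [-2.e-04  0.e+00 -1.e+00]
tcp gutter [65.  45.3 80.7] target w [481.4 -10.9  82. ] delta tool [ 0.   0.3 -1.3]
```

View pics/w8.png

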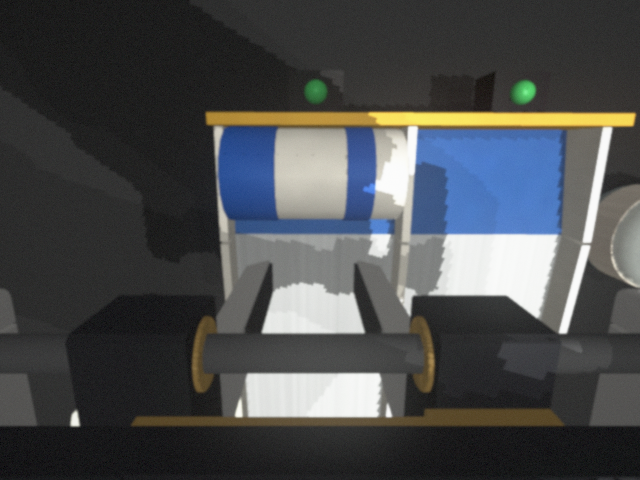

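Over the crest and against the stop. I'll back off slightly, then lift clear.

Request:
send_rows --moves '[[[-0.005,0,0,0,0,0,45],[-0.01,0,-0.005,0,0,0,45],[-0.005,0,-0.02,0,0,0,45],[0,0,-0.03,0,0,0,45],[0,0,-0.03,0,0,0,45],[0,0,-0.03,0,0,0,45],[0,0,-0.02,0,0,0,45],[0,0,0,0,0,0,45],[0,0,0,0,0,0,45],[0,0,0,0,0,0,45]]]'

```text
time: 14.1
tcp_pos: [486.5, -30.8, 215.1]
eef_rot: [-1.878, -2.517, 0.001]
ft_force: [-0.5, -0.5, -0.4]
grip_width: 42.1
```

```bash
python3 - <<'E'
from h import *
rel((65,45,82))
cv2.imwrite("pics/w9.png",read_camera("wrist"));I=read_camera("side");cv2.imwrite("pics/s9.png",cv2.resize(I[150:330,220:460],None,fx=3.3,fy=3.3))
E
```

```text
t 14.1 tcp [486.5 -30.8 215.1] q [-0.78  0.16  0.8   2.07 -0.14  0.97  0.38] F [-0.5 -0.5 -0.4] w 42.1
toolx yaw 106.54 z [-1.1e-03 -4.0e-04 -1.0e+00]
tcp gutter [ 44.4  45.8 215.1] target w [481.4 -10.9  82. ] delta tool [ 20.6   0.9 133.1]
```

View pics/w9.png

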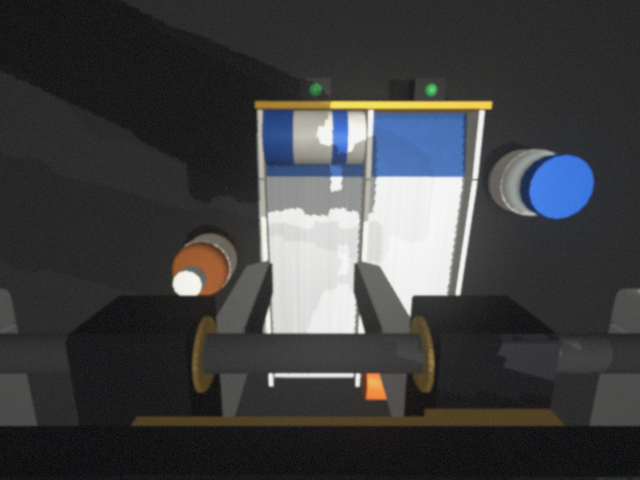

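View pics/s9.png

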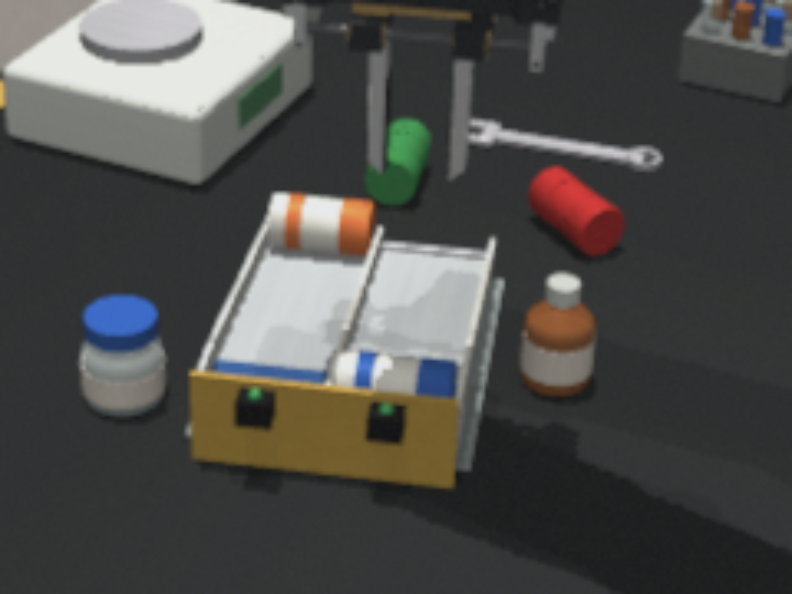

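The blue canister rests against the stop, wrist view (315,137). The orange one is still at its rod, and the bottle, jar and look-alikes have not moved.

```bash
python3 -c "
from bench import *
print(job_done())"
```

```text
the job is handed in; nothing more can be done
None
```

The blue-capped canister is now over the crest and resting against the yellow stop, and I have handed the job in. I pushed it up its lane with two half-open fingertips at 20–40 mm/s and about 5–8 N. Past the crest it rolled the last stretch by itself. I then backed the gripper off and lifted it clear.

- **Final pictures:** the wrist and side views, taken about 1 s after the canister reached the stop, show it square against the stop. The orange canister is still at its low rod. The bottle, jar, spanner and the red and green cylinders are where they started.
- **Not in the final pictures:** the beaker and the balance weight on the left were not checked again. The arm passed only well above the bench there.
- **Force and time:** the force reading is back to about zero with nothing touching. The clock stood at about 14 s, against the 45 s limit.
- **Disagreement:** the gutter position I fitted from the top camera was off by 1–3 mm at the outer wall in the wrist view. It did not affect the push.

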